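# Lay out the fish-tank care things for the sitter

## Task

Lay out the fish-tank care things for the pet sitter: stand the blue-lidded pot in the middle of the round cork coaster and the red-lidded pot squarely on top of it, and stand the brown dropper bottle upright in the middle of the blue case's closed lid. Lay the black magnet cleaner on the worktop, as it lay before (same side up), exactly halfway between the coaster and the case, on the straight line from centre to centre. Leave the case, the coaster and all the other things where they are, and leave nothing held.

Things in the scene. Friction and masses are not known exactly. Their poses are not given: they have to be found in the camera images.
- blue_pot: low round pot with a blue screw lid, 64 mm diameter, 62 mm high, upright; loose, 80 g. Origin at the centre of its underside, z up. Grip by the side.
- red_pot: slimmer round pot with a red screw lid, 56 mm diameter, 75 mm high, upright; loose, 80 g. Origin at the centre of its underside, z up. Grip by the side.
- dropper_bottle: small brown glass dropper bottle with a pale label and a black rubber bulb, upright; loose, 70 g. Round body 32 mm diameter up to 60 mm height, tapering to a 24 mm black collar at 62 to 77 mm height, and above it the 12 mm thick bulb up to 102 mm. Origin at the centre of its underside, z up.
- magnet_cleaner: black magnet glass cleaner with rounded corners, lying flat; loose, 190 g. 84 mm long, 44 mm wide, upright sides up to 27 mm height, then narrowing to a small ridge-like grip on top at 44 mm height. Origin at the centre of its underside, z up; its 44 mm width runs along the direction (0.905, 0.426, 0) of its own frame, its length across that.
- kit_case: closed blue hinged case with a paper label on its lid; fixed (does not move when touched). 170 x 105 mm, flat lid top 54 mm above the worktop. Origin at the centre of its underside, z up; the long sides run along the direction (0.961, -0.276, 0) of its own frame.
- coaster: round cork coaster, 100 mm diameter, 5 mm thick, flat on the worktop; fixed. Its centre lies 335 to 345 mm from that of the case, on one side or the other. Origin at the centre of its underside, z up. (Beyond, by the sink, stands a fixed black tap: stem at about x = 0.74, y = -0.115 of the robot's frame, 0.43 m tall; draw the arm in when swinging past.)
- slim_can: bystander, to be left alone: the slim white drink can with a thin teal band, 53 mm diameter, 132 mm high, upright, loose, near the front edge in the middle. Origin at the centre of its underside.
- refractometer: bystander, to be left alone: black hand-held refractometer with a pale end, lying down, loose, about 200 mm long, 33 mm wide, 34 mm high. Origin below its middle.
- squeeze_bottle: bystander, to be left alone: white squeeze bottle with a white cap, 50 x 76 mm, 183 mm high, upright, loose. Origin at the centre of its underside.

How it is judged:
At the end, for the whole second after the job is handed in: Blue pot upright on the coaster (15 mm), red pot upright on the blue pot (12 mm), dropper bottle upright on the case lid's middle (15 mm), magnet cleaner flat on the worktop, 15 mm from the centre line, at most 185 mm from both centres; all released, at rest (horizontal distance between blue_pot and coaster below 0.015 m and z of blue_pot in the frame of coaster between 0.002 and 0.009 m and angle between each of blue_pot, red_pot, dropper_bottle, magnet_cleaner's own z axis and vertical below 0.1 rad and horizontal distance between red_pot and blue_pot below 0.012 m and z of red_pot in the frame of blue_pot between 0.057 and 0.067 m and horizontal distance between dropper_bottle and kit_case below 0.015 m and z of dropper_bottle in the frame of kit_case between 0.05 and 0.059 m and horizontal distance between magnet_cleaner and kit_case below 0.185 m and horizontal distance between magnet_cleaner and coaster below 0.185 m and x of magnet_cleaner in the frame of kit_case between -0.015 and 0.015 m and height (world z) of magnet_cleaner below 0.006 m and linear speed of each of blue_pot, red_pot, dropper_bottle, magnet_cleaner below 0.02 m/s); the robot touches nothing.
It fails at once if the slim can is pushed more than 30 mm or knocked over (distance of slim_can from where it was at the start of the episode above 0.03 m or angle between slim_can's own z axis and vertical above 0.6 rad).
It fails at once if the refractometer is pushed more than 30 mm (distance of refractometer from where it was at the start of the episode above 0.03 m).
It fails at once if the squeeze bottle is pushed more than 30 mm or knocked over (distance of squeeze_bottle from where it was at the start of the episode above 0.03 m or angle between squeeze_bottle's own z axis and vertical above 0.6 rad).
It also fails if it takes over 144 s, if anything falls off the work surface, if the arm or the gripper's body presses on something with over 40 N, if the wrist force passes 120 N, or if a joint passes its speed limit or range.

## Robot

A 6-joint arm with a two-finger parallel gripper is mounted at the origin on a cart in front of the work surface, level with it; the furniture and walls round the work are solid. World frame = base frame: x ahead of the robot, y to its left, z up, the work surface at z = 0. Lengths are in m, angles in rad, forces in N, time in s.
With the tool pointing down it reaches from about 0.4 to 0.825 m from the base axis. Payload 7 kg.
Tool frame: the origin (TCP) lies at the very end of the fingers, on their centre line; the grasp point (between the pads) lies 19 mm behind it; z points along the fingers, y is the line along which they close (so a half turn about z gives the same grasp; the last joint's range is limited). The gripper opens to 88 mm and grips with 3 to 60 N. Pads are 19 mm wide; open, the fingers measure 130 mm over their backs; the gripper's body (78 mm by 193 mm) begins 47 mm behind the grasp point.
Start: joints at [-0.913, 0.359, 0.012, 0, -1.224, -0.288], TCP at [0.244, -0.629, 0.227] pointing down, gripper open.
Joint ranges: [-3.07, 3.07], [-1.43, 2.12], [-1.02, 1.25], [-3.03, 1.67], [-3.05, -0], [-3.03, 3.03]. Speed limits (rad/s): [2.39, 2.39, 3.01, 3.14, 3.14, 3.14].

## Interface

Orientations are given as a unit quaternion [x, y, z, w].
In Python, from rig import * gives the robot as it stands. The module is installed in compiled form; this text tells all that it offers.
- The arm moves only by the tool send_rows, never from a script. Its argument "increments" is one flat list of numbers, 7 for each row, row after row: the opening, from 0 (shut) to 1 (fully open), then the shift along the world's x, y, z in m, then the turn, a rotation vector about the world's x, y, z in degrees. A call has 1 to 12 rows; each row is the pose to reach, as a shift and turn from the pose commanded when the call began; what a row does not reach only later rows make up. A row lasts 1/8 s, in which the tool goes at most 62.5 mm and 10.7 degrees, less where a joint would pass 70% of its speed; a pose out of reach is approached as far as the arm can. A call with a gripper value outside its range is refused whole. The fingers move at their own pace and stop on an object; "newtons" is the grip in N (left out, the last holds). Time passes only in rows, so rows that repeat a pose let the fingers close. It gives the time, the measured TCP pose, the force, the opening and the grip force at its end, in the units of the state.
- read_state(): the state, without advancing time (a new reading comes with each control period).
- camera(name): name is "side" or "top"; returns (picture, depth): 400x640x3 uint8, red, green, blue; 400x640 float32, m along the optical axis (not along the pixel's ray), 0 where there is no reading.
- camera_params(name): a dict with "intrinsics" (3x3 intrinsics, pixels), "T" (4x4, takes a point from camera to world coordinates). Camera axes: x right, y down, z forward; pixel columns grow to the right and rows downward; lengths in m; the calibration is good to about 2 mm. A picture is of the moment at which its call begins. camera_params takes no time and is no camera call.
- job_done(): hands the job in; it is judged then, once.
The state is a dict: "time": time; "joint_positions": joint angles; "joint_vel": joint speeds; "joint_torque": joint torques, N m; "tool_pos": TCP position; "orientation": TCP orientation; "force": force on the tool from outside, world axes, zero at the start; "ft_torque": the same for the moment, N m; "opening": opening from 0.0 (shut) to 1.0 (fully open); "grasp_force": force on a finger pad.
Only numpy, scipy, OpenCV 4.12 (cv2) and the standard library are available. Lean on these libraries where they do the work, as an engineer would, in place of code of your own. Each camera call takes 0.05 s, during which the arm holds its last target. There are 200 camera calls.

## Working session

There is one attempt and no reset: what is moved stays moved. The work goes in short steps, Python scripts to look and compute and a tool call to move; the robot and the scene stay as the last step left them, time stands still between calls to the robot, and variables do not carry over. Pictures are saved under pics/ and viewed, at most 14 in all, crops included, and the job is handed in when it is done.

Besides the shell and the picture viewer there is one more tool, called after "Emit:" as a command line: name --argument value ..., lists and objects as JSON in quotes. send_rows: Moves the arm, as the interface text tells. Its arguments: {"type":"object","properties":{"increments":{"type":"array"},"newtons":{"type":"number"}},"required":["increments"]}

```bash
mkdir -p pics
cat > h.py <<'E'
from rig import *
import numpy as np, cv2
def grab(n,f):
    p,d=camera(n); cv2.imwrite(f'pics/{f}.png',p[:,:,::-1]); np.save(f'pics/{f}_d.npy',d); return p,d
def world(n,d):
    P=camera_params(n);K=P["intrinsics"];T=P["T"]
    v,u=np.mgrid[:d.shape[0],:d.shape[1]]
    c=np.stack([(u-K[0,2])/K[0,0]*d,(v-K[1,2])/K[1,1]*d,d],-1)
    return c@T[:3,:3].T+T[:3,3]
E
python3 - <<'E'
from h import *
np.set_printoptions(precision=4,suppress=True)
for n in("top","side"):
    grab(n,n+"0");P=camera_params(n);print(P)
s=read_state();print(s)
E
```

```text
{'intrinsics': array([[412.4591,   0.    , 320.3781],
       [  0.    , 412.4591, 197.4592],
       [  0.    ,   0.    ,   1.    ]]), 'T': array([[-0.0269, -0.9957,  0.0886,  0.344 ],
       [-0.9996,  0.0273,  0.0026, -0.0727],
       [-0.005 , -0.0885, -0.9961,  1.4057],
       [ 0.    ,  0.    ,  0.    ,  1.    ]])}
{'intrinsics': array([[490.373 ,   0.    , 311.9623],
       [  0.    , 490.373 , 206.4131],
       [  0.    ,   0.    ,   1.    ]]), 'T': array([[ 0.9979,  0.0522, -0.0387,  0.5033],
       [ 0.0613, -0.559 ,  0.8269, -1.2764],
       [ 0.0215, -0.8275, -0.561 ,  0.8555],
       [ 0.    ,  0.    ,  0.    ,  1.    ]])}
{'time': 0.1, 'joint_positions': array([-0.9129,  0.3593,  0.0111, -0.0003, -1.2241, -0.2881]), 'joint_vel': array([ 0.0005, -0.0029,  0.0029,  0.0036,  0.0008, -0.0003]), 'joint_torque': array([ -0.0012, -58.4165,  29.3751,   7.0156,   0.0101,  -0.0001]), 'tool_pos': array([ 0.2438, -0.629 ,  0.2257]), 'orientation': array([-0.1838,  0.983 ,  0.0007, -0.0002]), 'force': array([-0.4346,  0.1811, -1.0162]), 'ft_torque': array([-0.033 ,  0.0043,  0.0121]), 'grasp_force': 0.0, 'opening': 0.997650603222225}
```

View pics/top0.png

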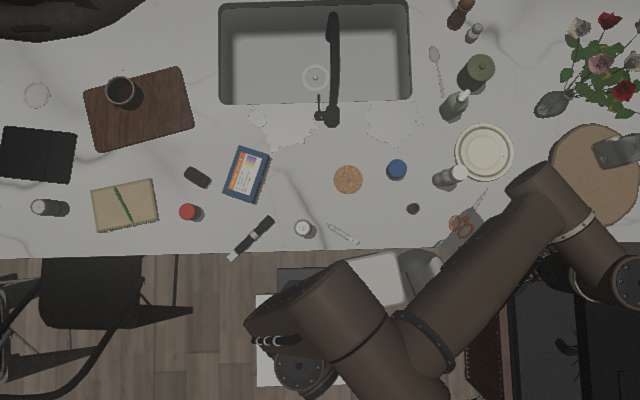

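View pics/side0.png

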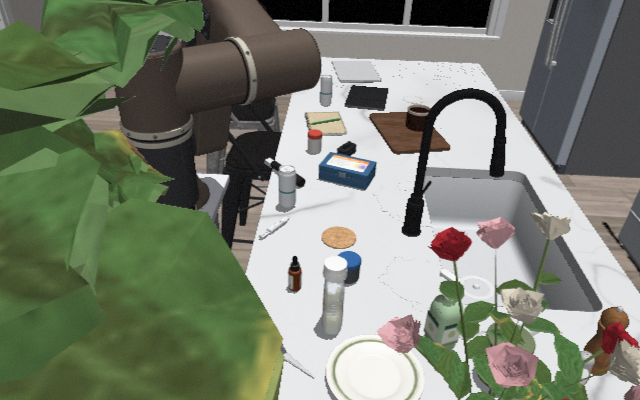

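Top view: blue pot (397,169), coaster (348,180), case (246,174), cleaner (197,177), red pot (190,212), dropper (413,209), can (304,228), refractometer (251,238), squeeze bottle (450,177). Now measuring with depth.

Run:
```python
from h import *
np.set_printoptions(precision=4,suppress=True)
d=np.load('pics/top0_d.npy');W=world("top",d)
P=camera_params("top");print("table z",np.median(W[195:215,260:300,2]))
def roi(n,u,v,r,z0,z1):
    R=W[v-r:v+r+1,u-r:u+r+1].reshape(-1,3); q=R[(R[:,2]>z0)&(R[:,2]<z1)]
    (c,s,a)=cv2.minAreaRect(q[:,:2].astype(np.float32)); (cc,rr)=cv2.minEnclosingCircle(q[:,:2].astype(np.float32))
    print(n,len(q),"mean",q.mean(0),"zmed",np.median(q[:,2]),"rect",np.round(c,4),np.round(s,4),round(a,1),"circ",np.round(cc,4),round(rr,4))
roi("blue",397,169,13,.05,.08)
roi("red",190,212,14,.06,.09)
roi("drop all",413,209,10,.01,.12); roi("drop top",413,209,10,.09,.12); roi("drop collar",413,209,10,.07,.083)
roi("case",246,174,36,.047,.06)
roi("coaster",348,180,18,.0035,.008)
roi("mag",197,177,17,.015,.06);roi("mag top",197,177,17,.035,.06)
roi("can",304,228,14,.11,.15)
roi("refr",251,238,30,.01,.05)
roi("squeeze",450,177,20,.02,.2)
p=cv2.imread('pics/top0.png');c=p[140:265,160:480];cv2.imwrite('pics/c1.png',cv2.resize(c,None,fx=2.5,fy=2.5,interpolation=cv2.INTER_CUBIC))
# colour-based coaster centre on z=.005
def ray(u,v,z):
    K=P["intrinsics"];T=P["T"];r=T[:3,:3]@np.array([(u-K[0,2])/K[0,0],(v-K[1,2])/K[1,1],1]);return T[:3,3]+r*(z-T[2,3])/r[2]
h=cv2.cvtColor(p,cv2.COLOR_BGR2HSV);m=cv2.inRange(h,(5,70,60),(22,255,255));m[:, :325]=0;m[:,372:]=0;m[:160]=0;m[200:]=0
v,u=np.nonzero(m);print("coaster px",len(u),u.mean(),v.mean(),u.min(),u.max(),v.min(),v.max(),ray(u.mean(),v.mean(),.005))
```

```text
table z 0.00014307600932295106
blue 288 mean [ 0.5534 -0.3236  0.0613] zmed 0.06144186693461362 rect [ 0.5541 -0.3244] [0.0602 0.0612] 89.3 circ [ 0.5537 -0.3244] 0.0316
red 241 mean [0.4295 0.3623 0.0741] zmed 0.07474381814457765 rect [0.4297 0.3639] [0.0541 0.0538] 50.3 circ [0.4306 0.3639] 0.0292
drop all 111 mean [ 0.4211 -0.3695  0.0622] zmed 0.06068723388398545 rect [ 0.423  -0.3734] [0.0312 0.0326] 44.8 circ [ 0.4225 -0.3739] 0.0171
drop top 14 mean [ 0.4232 -0.3742  0.0975] zmed 0.09654673551070614 rect [ 0.4233 -0.3742] [0.0093 0.0095] 89.2 circ [ 0.4232 -0.3755] 0.0059
drop collar 27 mean [ 0.4221 -0.3721  0.0765] zmed 0.07663207395149296 rect [ 0.4229 -0.3745] [0.0198 0.0213] 0.5 circ [ 0.4233 -0.3748] 0.0119
case 1565 mean [0.5508 0.1782 0.0544] zmed 0.054466481100432285 rect [0.5516 0.1782] [0.108  0.1699] 70.3 circ [0.553 0.18 ] 0.0974
coaster 435 mean [ 0.5288 -0.1654  0.0055] zmed 0.005299697672665582 rect [ 0.5245 -0.167 ] [0.1202 0.1207] 88.5 circ [ 0.5302 -0.1694] 0.0773
mag 319 mean [0.5477 0.3472 0.0319] zmed 0.030708622318615042 rect [0.5491 0.3494] [0.0853 0.0438] 56.2 circ [0.5496 0.3494] 0.0437
mag top 65 mean [0.548  0.3476 0.0421] zmed 0.04253948878543823 rect [0.5469 0.3438] [0.0598 0.038 ] 60.3 circ [0.5461 0.3444] 0.0323
can 226 mean [ 0.3661 -0.0109  0.1278] zmed 0.12836413991029827 rect [ 0.3661 -0.0097] [0.0508 0.0506] 43.6 circ [ 0.3663 -0.0104] 0.0266
refr 505 mean [0.3385 0.1666 0.0273] zmed 0.027859617144594617 rect [0.3348 0.1695] [0.032  0.1974] 44.2 circ [0.3351 0.1698] 0.0994
squeeze 544 mean [ 0.5161 -0.4779  0.1304] zmed 0.13817946474016407 rect [ 0.5384 -0.5114] [0.0741 0.1366] 26.5 circ [ 0.5442 -0.5091] 0.0696
coaster px 628 347.6592356687898 179.13216560509554 334 361 165 193 [ 0.529  -0.1641  0.005 ]
```

View pics/c1.png

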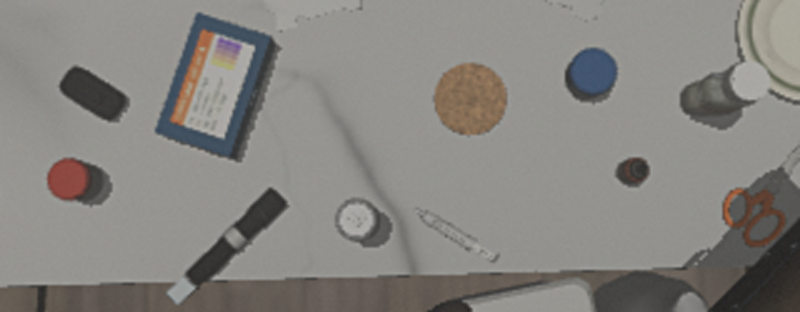

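The crop confirms the layout: blue pot, coaster and case are separate, the can is below the midpoint and the squeeze bottle is clear of the blue pot. Coaster to case measures 343 mm, as it should. The midpoint is about (0.540, 0.008). I'll start with the blue pot, fingers closing along x.

Emit:
send_rows --increments '[1,0,0,0.05,0,0,0,1,0.06,0.06,0.06,0,0,10,1,0.31,0.305,0.06,0,0,68.8,1,0.31,0.305,0.06,0,0,68.8,1,0.31,0.305,0.06,0,0,68.8,1,0.31,0.305,0.06,0,0,68.8,1,0.31,0.305,0.06,0,0,68.8,1,0.31,0.305,0.06,0,0,68.8,1,0.31,0.305,0.06,0,0,68.8,1,0.31,0.305,0.06,0,0,68.8,1,0.31,0.305,0.06,0,0,68.8,1,0.31,0.305,0.06,0,0,68.8]' --newtons 20

```text
time: 1.6
tool_pos: [0.5532, -0.3252, 0.2867]
orientation: [-0.706, 0.708, -0.0, 0.0]
force: [0.1, 0.1, -0.4]
opening: 1.002
grasp_force: 0.0
```

Emit:
send_rows --increments '[1,0.001,0.001,-0.06,0,0,0,1,0.001,0.001,-0.12,0,0,0,1,0.001,0.001,-0.18,0,0,0,1,0.001,0.001,-0.22,0,0,0,1,0.001,0.001,-0.25,0,0,0,1,0.001,0.001,-0.267,0,0,0,1,0.001,0.001,-0.267,0,0,0,0.5,0.001,0.001,-0.267,0,0,0,0.5,0.001,0.001,-0.267,0,0,0,0.5,0.001,0.001,-0.267,0,0,0,0.5,0.001,0.001,-0.267,0,0,0,0.5,0.001,0.001,-0.267,0,0,0]'

```text
time: 3.1
tool_pos: [0.5555, -0.3235, 0.0206]
orientation: [0.707, -0.707, 0.001, -0.0]
force: [-1.1, 0.4, 6.6]
opening: 0.724
grasp_force: 20.0
```

Emit:
send_rows --increments '[0.5,0,0,0.03,0,0,0,0.5,0,0,0.06,0,0,0,0.5,-0.013,0.05,0.06,0,0,0,0.5,-0.026,0.1,0.06,0,0,0,0.5,-0.026,0.14,0.06,0,0,0,0.5,-0.026,0.16,0.06,0,0,0,0.5,-0.026,0.16,0.05,0,0,0,0.5,-0.026,0.16,0.03,0,0,0,0.5,-0.026,0.16,0.015,0,0,0,0.5,-0.026,0.16,0.01,0,0,0,0.5,-0.026,0.16,0.007,0,0,0,0.5,-0.026,0.16,0.007,0,0,0]'

```text
time: 4.6
tool_pos: [0.5291, -0.1636, 0.0267]
orientation: [-0.707, 0.707, -0.0, 0.0]
force: [0.7, 0.0, -0.8]
opening: 0.723
grasp_force: 20.0
```

Run:
```python
from h import *
s=read_state();print(s["tool_pos"],s["force"],s["grasp_force"],s["opening"])
```

```text
[ 0.5290909  -0.16356188  0.02668444] [ 0.73287101  0.03854736 -0.84336454] 19.999254941940308 0.7234365868672032
```

Emit:
send_rows --increments '[0.5,0,0,-0.002,0,0,0,0.5,0,0,-0.002,0,0,0,1,0,0,-0.002,0,0,0,1,0,0,-0.001,0,0,0,1,0,0,-0.001,0,0,0,1,0,0,-0.001,0,0,0,1,0,0,0.03,0,0,0,1,0,0,0.08,0,0,0,1,0,0,0.14,0,0,0,1,0,0,0.2,0,0,0,1,0,0,0.22,0,0,0,1,0,0,0.22,0,0,0]'

```text
time: 6.1
tool_pos: [0.5297, -0.1634, 0.2485]
orientation: [-0.707, 0.707, -0.001, 0.001]
force: [0.8, 0.9, -1.4]
opening: 1.001
grasp_force: 0.0
```

Emit:
send_rows --increments '[1,-0.03,0.06,0,0,0,0,1,-0.03,0.12,0,0,0,-10,1,0.019,0.512,0,0,0,-33.8,1,0.019,0.512,0,0,0,-33.8,1,0.019,0.512,0,0,0,-33.8,1,0.019,0.512,0,0,0,-33.8,1,0.019,0.512,0,0,0,-33.8,1,0.019,0.512,0,0,0,-33.8,1,0.019,0.512,0,0,0,-33.8,1,0.019,0.512,0,0,0,-33.8,1,0.019,0.512,0,0,0,-33.8,1,0.019,0.512,0,0,0,-33.8]'

```text
time: 7.6
tool_pos: [0.5478, 0.3476, 0.2462]
orientation: [-0.471, 0.882, -0.0, -0.0]
force: [-0.4, -0.1, 0.2]
opening: 1.0
grasp_force: 0.0
```

```bash
python3 - <<'E'
from h import *
np.set_printoptions(precision=4,suppress=True)
p,d=grab("top","t1");W=world("top",d)
R=W[155:205,325:375].reshape(-1,3);q=R[(R[:,2]>.055)&(R[:,2]<.08)]
print(q.mean(0),cv2.minEnclosingCircle(q[:,:2].astype(np.float32)),np.median(q[:,2]),read_state()["tool_pos"],read_state()["joint_positions"])
E
python3 -c "
import cv2
p=cv2.imread('pics/t1.png')[110:265,130:480];cv2.imwrite('pics/t1c.png',cv2.resize(p,None,fx=2.2,fy=2.2,interpolation=2))"
```

```text
[ 0.5273 -0.1642  0.0665] ((0.5280432105064392, -0.16378375887870789), 0.03189849853515625) 0.06650694879342312 [0.5479 0.3476 0.2466] [ 0.8653  0.3049 -0.0201 -0.0001 -1.2459 -1.4565]
```

View pics/t1c.png

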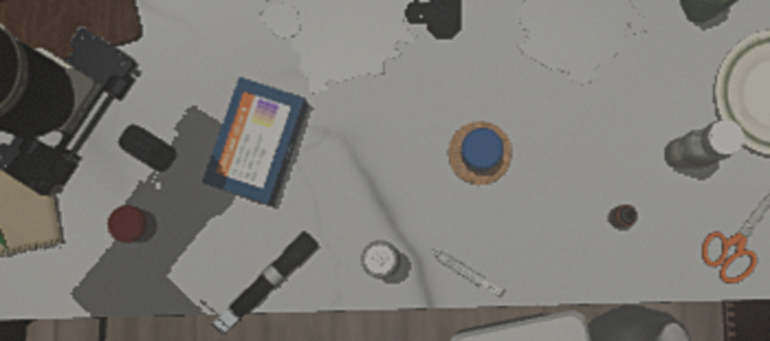

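The blue pot sits on the coaster at (0.528, -0.164), on target. At the cleaner, the gripper's body would overlap the red pot (75 mm high), so I'm taking the red pot first.

Emit:
send_rows --increments '[1,-0.04,0.005,0,0,0,10,1,-0.08,0.01,0,0,0,20,1,-0.118,0.016,0,0,0,30,1,-0.118,0.016,0,0,0,34,1,-0.118,0.016,0,0,0,34,1,-0.118,0.016,-0.05,0,0,34,1,-0.118,0.016,-0.1,0,0,34,1,-0.118,0.016,-0.15,0,0,34,1,-0.118,0.016,-0.19,0,0,34,1,-0.118,0.016,-0.21,0,0,34,1,-0.118,0.016,-0.216,0,0,34,1,-0.118,0.016,-0.216,0,0,34]'

```text
time: 9.15
tool_pos: [0.4304, 0.3645, 0.0308]
orientation: [0.708, -0.706, 0.0, -0.0]
force: [0.5, 0.1, 1.1]
opening: 0.998
grasp_force: 0.0
```

Emit:
send_rows --increments '[0.4,0,0,0,0,0,0,0.4,0,0,0,0,0,0,0.4,0,0,0,0,0,0,0.4,0,0,0,0,0,0,0.4,0,0,0,0,0,0]'

```text
time: 9.78
tool_pos: [0.4301, 0.3649, 0.031]
orientation: [0.708, -0.706, -0.0, -0.0]
force: [-0.3, -0.5, 4.7]
opening: 0.632
grasp_force: 20.0
```

Emit:
send_rows --increments '[0.4,0,0,0.05,0,0,0,0.4,0,0,0.1,0,0,0,0.4,0.01,-0.04,0.15,0,0,0,0.4,0.098,-0.527,0.16,0,0,0,0.4,0.098,-0.527,0.16,0,0,0,0.4,0.098,-0.527,0.16,0,0,0,0.4,0.098,-0.527,0.16,0,0,0,0.4,0.098,-0.527,0.16,0,0,0,0.4,0.098,-0.527,0.16,0,0,0,0.4,0.098,-0.527,0.16,0,0,0,0.4,0.098,-0.527,0.16,0,0,0,0.4,0.098,-0.527,0.16,0,0,0]'

```text
time: 11.28
tool_pos: [0.5275, -0.1659, 0.1897]
orientation: [-0.706, 0.708, 0.0, -0.001]
force: [-1.0, 0.1, -2.2]
opening: 0.633
grasp_force: 20.0
```

Run:
```python
from h import *
np.set_printoptions(precision=4,suppress=True)
s=read_state();print(s["tool_pos"],s["joint_vel"],s["grasp_force"])
p,d=grab("side","s1");cv2.imwrite('pics/s1c.png',cv2.resize(p[100:330,220:480,::-1],None,fx=2.3,fy=2.3))
```

```text
[ 0.5275 -0.1659  0.1897] [ 0.0692 -0.0242 -0.0322 -0.0153  0.0025 -0.0536] 19.99934434890747
```

View pics/s1c.png

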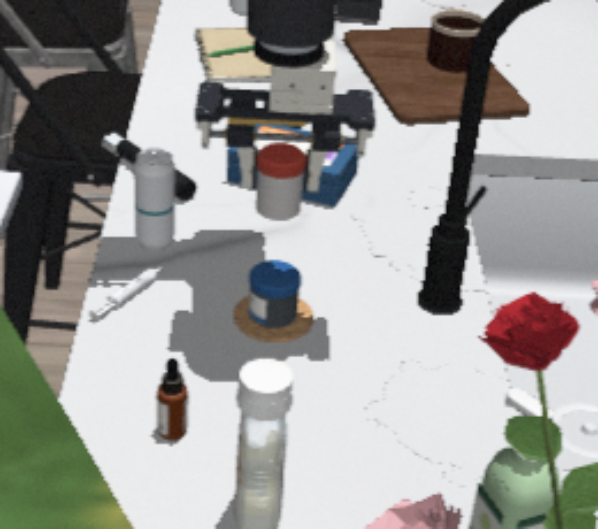

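The red pot is held upright (280,185) above the blue pot (273,295) on the coaster. Lowering it now.

Emit:
send_rows --increments '[0.4,0,0,-0.03,0,0,0,0.4,0,0,-0.06,0,0,0,0.4,0,0,-0.075,0,0,0,0.4,0,0,-0.083,0,0,0,0.4,0,0,-0.087,0,0,0,0.4,0,0,-0.089,0,0,0,0.4,0,0,-0.089,0,0,0,0.4,0,0,-0.089,0,0,0]'

```text
time: 12.32
tool_pos: [0.5282, -0.1624, 0.102]
orientation: [0.708, -0.706, 0.0, -0.0]
force: [0.1, -0.3, -0.5]
opening: 0.632
grasp_force: 20.0
```

Run:
```python
from h import *
np.set_printoptions(precision=4,suppress=True)
for n in("top","side"):
    p,d=grab(n,n+"2");W=world(n,d).reshape(-1,3)
    for nm,z0,z1 in(("red",.09,.15),("blue",.02,.068)):
        hs=cv2.cvtColor(p,cv2.COLOR_RGB2HSV).reshape(-1,3).astype(int)
        m=(abs(W[:,0]-.528)<.05)&(abs(W[:,1]+.164)<.05)&(W[:,2]>z0)&(W[:,2]<z1)
        m&=(hs[:,1]>110)&(((hs[:,0]<8)|(hs[:,0]>172)) if nm=="red" else ((hs[:,0]>95)&(hs[:,0]<130)))
        q=W[m]
        if len(q)>5:print(n,nm,len(q),q.mean(0),q.min(0),q.max(0))
s=read_state();print(s["tool_pos"],s["force"])
```

```text
side red 255 [ 0.5263 -0.173   0.1414] [ 0.4989 -0.1928  0.1276] [ 0.5534 -0.1373  0.1485]
side blue 149 [ 0.5285 -0.1872  0.0615] [ 0.4995 -0.2021  0.048 ] [ 0.5554 -0.162   0.0678]
[ 0.5281 -0.1624  0.1019] [ 0.0417 -0.1205 -1.1337]
```

Emit:
send_rows --increments '[0.4,0,0,-0.003,0,0,0,0.4,0,0,-0.004,0,0,0,0.4,0,0,-0.004,0,0,0,0.7,0,0,-0.004,0,0,0,0.8,0,0,-0.004,0,0,0,1,0,0,-0.004,0,0,0,1,0,0,-0.004,0,0,0,1,0,0,-0.004,0,0,0,1,0,0,0.03,0,0,0,1,0,0,0.08,0,0,0,1,0,0,0.14,0,0,0,1,0,0,0.16,0,0,0]'

```text
time: 13.92
tool_pos: [0.5295, -0.1627, 0.266]
orientation: [0.708, -0.706, 0.002, -0.002]
force: [0.0, 0.5, -0.8]
opening: 1.002
grasp_force: 0.0
```

Emit:
send_rows --increments '[1,-0.03,0.06,0,0,0,0,1,-0.03,0.12,0,0,0,-10,1,0.02,0.511,0,0,0,-34,1,0.02,0.511,0,0,0,-34,1,0.02,0.511,0,0,0,-34,1,0.02,0.511,0,0,0,-34,1,0.02,0.511,0,0,0,-34,1,0.02,0.511,0,0,0,-34,1,0.02,0.511,0,0,0,-34,1,0.02,0.511,0,0,0,-34,1,0.02,0.511,0,0,0,-34,1,0.02,0.511,0,0,0,-34]'

```text
time: 15.42
tool_pos: [0.548, 0.3477, 0.2619]
orientation: [-0.471, 0.882, 0.0, 0.0]
force: [-0.2, -0.9, 0.6]
opening: 0.996
grasp_force: 0.0
```

Run:
```python
from h import *
np.set_printoptions(precision=4,suppress=True)
p,d=grab("top","t3");W=world("top",d).reshape(-1,3)
for nm,c,z0,z1 in(("red",(.528,-.164),.12,.16),("mag",(.5485,.349),.015,.05)):
    q=W[(abs(W[:,0]-c[0])<.06)&(abs(W[:,1]-c[1])<.06)&(W[:,2]>z0)&(W[:,2]<z1)]
    print(nm,len(q),q.mean(0),cv2.minEnclosingCircle(q[:,:2].astype(np.float32)),cv2.minAreaRect(q[:,:2].astype(np.float32)),np.median(q[:,2]))
s=read_state();print(s["tool_pos"],s["orientation"])
```

```text
red 254 [ 0.5253 -0.1614  0.141 ] ((0.5259687304496765, -0.16197656095027924), 0.0275480505079031) ((0.5258020758628845, -0.1616450697183609), (0.05284475162625313, 0.052977561950683594), 44.634700775146484) 0.14137303650938104
mag 312 [0.548  0.3472 0.0318] ((0.549403190612793, 0.34915685653686523), 0.043667711317539215) ((0.5491442084312439, 0.34932810068130493), (0.08567193150520325, 0.04383089393377304), 56.52830123901367) 0.0306798069560843
[0.548  0.3477 0.2621] [-0.4705  0.8824  0.0001  0.0003]
```

The red pot is stacked within about 3 mm. Next is the cleaner.

Emit:
send_rows --increments '[1,0.001,0.001,-0.06,0,0,0,1,0.001,0.001,-0.12,0,0,0,1,0.001,0.001,-0.18,0,0,0,1,0.001,0.001,-0.22,0,0,0,1,0.001,0.001,-0.245,0,0,0,1,0.001,0.001,-0.255,0,0,0,1,0.001,0.001,-0.256,0,0,0,0.3,0.001,0.001,-0.256,0,0,0,0.3,0.001,0.001,-0.256,0,0,0,0.3,0.001,0.001,-0.256,0,0,0,0.3,0.001,0.001,-0.256,0,0,0,0.3,0.001,0.001,-0.256,0,0,0]' --newtons 30

```text
time: 16.98
tool_pos: [0.549, 0.3497, 0.0057]
orientation: [-0.471, 0.882, -0.0, 0.0]
force: [-0.4, 0.1, 2.4]
opening: 0.501
grasp_force: 30.1
```

Emit:
send_rows --increments '[0.3,0,0,0,0,0,0,0.3,0,0,0,0,0,0]'

```text
time: 17.23
tool_pos: [0.549, 0.3497, 0.0057]
orientation: [-0.471, 0.882, -0.0, 0.0]
force: [-0.2, -0.2, 2.3]
opening: 0.498
grasp_force: 30.0
```

Emit:
send_rows --increments '[0.3,0,0,0.04,0,0,0,0.3,0,0,0.08,0,0,0,0.3,0,0,0.12,0,0,0,0.3,-0.009,-0.06,0.12,0,0,0,0.3,-0.009,-0.342,0.12,0,0,0,0.3,-0.009,-0.342,0.12,0,0,0,0.3,-0.009,-0.342,0.12,0,0,0,0.3,-0.009,-0.342,0.12,0,0,0,0.3,-0.009,-0.342,0.12,0,0,0,0.3,-0.009,-0.342,0.12,0,0,0,0.3,-0.009,-0.342,0.09,0,0,0,0.3,-0.009,-0.342,0.06,0,0,0]'

```text
time: 18.73
tool_pos: [0.54, 0.0083, 0.0649]
orientation: [-0.471, 0.882, 0.0, 0.001]
force: [0.5, 0.0, -2.8]
opening: 0.498
grasp_force: 30.0
```

Emit:
send_rows --increments '[0.3,0,0,-0.03,0,0,0,0.3,0,0,-0.045,0,0,0,0.3,0,0,-0.055,0,0,0,0.3,0,0,-0.0575,0,0,0,0.3,0,0,-0.0575,0,0,0,0.3,0,0,-0.0575,0,0,0]'

```text
time: 19.48
tool_pos: [0.5405, 0.0078, 0.0089]
orientation: [-0.471, 0.882, -0.0, 0.001]
force: [1.5, 0.7, -2.7]
opening: 0.499
grasp_force: 30.0
```

Emit:
send_rows --increments '[0.3,0,0,-0.002,0,0,0,0.3,0,0,-0.003,0,0,0,0.7,0,0,-0.003,0,0,0,0.7,0,0,-0.003,0,0,0,1,0,0,-0.003,0,0,0,1,0,0,-0.003,0,0,0,1,0,0,0.03,0,0,0,1,0,0,0.08,0,0,0,1,0,0,0.14,0,0,0,1,0,0,0.2,0,0,0,1,0,0,0.26,0,0,0,1,0,0,0.27,0,0,0]'

```text
time: 20.98
tool_pos: [0.5418, 0.0079, 0.283]
orientation: [-0.471, 0.882, -0.001, 0.004]
force: [0.3, 0.4, -1.5]
opening: 0.999
grasp_force: 0.0
```

Emit:
send_rows --increments '[1,-0.06,0,0,0,0,0,1,-0.117,-0.05,0,0,0,10,1,-0.117,-0.381,0,0,0,34,1,-0.117,-0.381,0,0,0,34,1,-0.117,-0.381,0,0,0,34,1,-0.117,-0.381,0,0,0,34,1,-0.117,-0.381,0,0,0,34,1,-0.117,-0.381,0,0,0,34,1,-0.117,-0.381,0,0,0,34,1,-0.117,-0.381,0,0,0,34,1,-0.117,-0.381,0,0,0,34,1,-0.117,-0.381,0,0,0,34]'

```text
time: 22.48
tool_pos: [0.4233, -0.3724, 0.2784]
orientation: [0.709, -0.705, 0.0, -0.0]
force: [-0.5, -0.9, -0.7]
opening: 1.004
grasp_force: 0.0
```

Run:
```python
from h import *
np.set_printoptions(precision=4,suppress=True)
p,d=grab("top","t4");W=world("top",d).reshape(-1,3)
cv2.imwrite('pics/t4c.png',cv2.resize(p[110:265,130:480,::-1],None,fx=2.2,fy=2.2))
for nm,c,z0,z1 in(("red",(.528,-.164),.12,.16),("mag",(.54,.008),.015,.05)):
    q=W[(abs(W[:,0]-c[0])<.06)&(abs(W[:,1]-c[1])<.06)&(W[:,2]>z0)&(W[:,2]<z1)]
    if len(q):print(nm,len(q),q.mean(0),cv2.minAreaRect(q[:,:2].astype(np.float32)),np.median(q[:,2]),q[:,2].max())
p,d=grab("side","s4");W=world("side",d)
hs=cv2.cvtColor(p,cv2.COLOR_RGB2HSV)
q=W[(abs(W[...,0]-.423)<.03)&(abs(W[...,1]+.38)<.035)&(W[...,2]>.01)&(W[...,2]<.12)]
for a,b in((.02,.06),(.06,.08),(.08,.12)):
    r=q[(q[:,2]>a)&(q[:,2]<b)];print(len(r),r.min(0),r.max(0))
s=read_state();print(s["tool_pos"],s["orientation"])
```

```text
red 141 [ 0.5269 -0.1512  0.1411] ((0.5278415679931641, -0.14980986714363098), (0.02955445647239685, 0.05189449340105057), 76.48231506347656) 0.14149470577326517 0.14950053140400832
mag 308 [0.5384 0.0082 0.032 ] ((0.5394341945648193, 0.008582651615142822), (0.08313756436109543, 0.04451128840446472), 56.48619079589844) 0.030688891621279857 0.048179183691394956
183 [ 0.4065 -0.3967  0.0201] [ 0.4371 -0.3686  0.06  ]
80 [ 0.4088 -0.3914  0.0602] [ 0.4335 -0.3672  0.0794]
37 [ 0.4164 -0.3852  0.0803] [ 0.4266 -0.3728  0.0992]
[ 0.4232 -0.3726  0.2784] [ 0.7087 -0.7055  0.0003 -0.0002]
```

View pics/t4c.png

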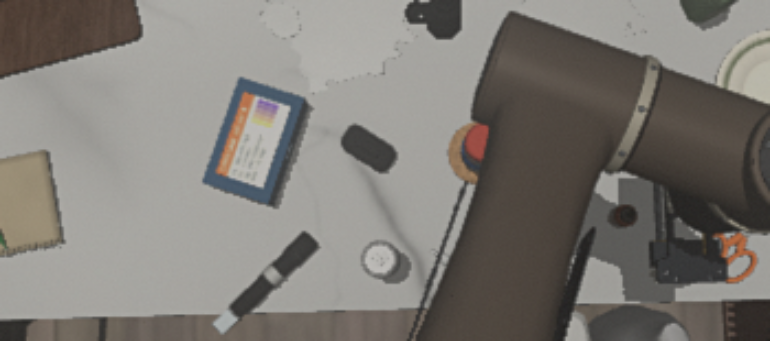

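The cleaner lies at (0.539, 0.0085), on the midpoint. The forearm hangs over the stack in this view, so I'm checking its height before going lower.

Run:
```python
from h import *
np.set_printoptions(precision=4,suppress=True)
d=np.load('pics/t4_d.npy');W=world("top",d)
for c,r in((530,60),(500,130),(550,120),(640,90),(720,130),(500,250)):
    print(c,r,W[110+int(r/2.2),130+int(c/2.2)])
print(read_state()["joint_positions"])
cv2.imwrite('pics/s4c.png',cv2.imread('pics/s4.png'))
```

```text
530 60 [ 0.5088 -0.1594  0.7046]
500 130 [ 0.454  -0.1352  0.7025]
550 120 [ 0.4601 -0.1721  0.7116]
640 90 [ 0.4834 -0.2443  0.7058]
720 130 [ 0.4493 -0.3072  0.702 ]
500 250 [ 0.3599 -0.1276  0.7546]
[-0.3749  0.1456 -0.1556 -0.     -1.2689  0.3795]
```

View pics/s4c.png

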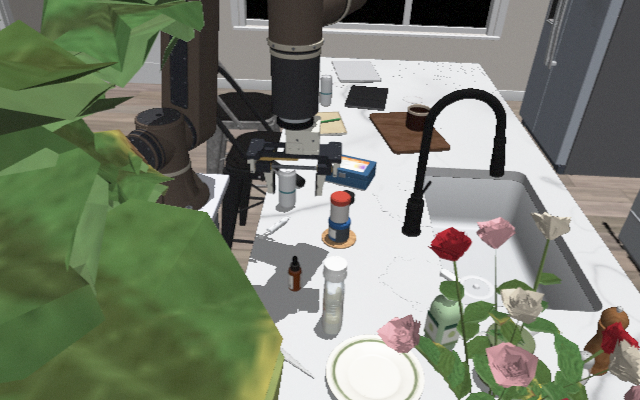

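The arm is at about 0.7 m height, well clear, and the stack (340,215) stands straight. Descending on the dropper bottle at (295,275).

Emit:
send_rows --increments '[1,-0.001,-0.0015,-0.06,0,0,0,1,-0.001,-0.0015,-0.11,0,0,0,1,-0.001,-0.0015,-0.15,0,0,0,1,-0.001,-0.0015,-0.19,0,0,0,1,-0.001,-0.0015,-0.215,0,0,0,1,-0.001,-0.0015,-0.23,0,0,0,1,-0.001,-0.0015,-0.237,0,0,0,1,-0.001,-0.0015,-0.237,0,0,0,1,-0.001,-0.0015,-0.237,0,0,0]' --newtons 15

```text
time: 23.7
tool_pos: [0.4226, -0.3752, 0.042]
orientation: [0.708, -0.706, 0.001, -0.0]
force: [0.2, -0.4, 1.0]
opening: 1.003
grasp_force: 0.0
```

Emit:
send_rows --increments '[0.2,0,0,0,0,0,0,0.2,0,0,0,0,0,0,0.2,0,0,0,0,0,0,0.2,0,0,0,0,0,0,0.2,0,0,0,0,0,0,0.2,0,0,0,0,0,0,0.2,0,0,0,0,0,0,0.2,0,0,0,0,0,0]'

```text
time: 24.7
tool_pos: [0.422, -0.3749, 0.041]
orientation: [0.708, -0.706, 0.0, -0.0]
force: [-0.0, -0.2, 0.2]
opening: 0.364
grasp_force: 15.0
```

Emit:
send_rows --increments '[0.2,0,0,0.03,0,0,0,0.2,0,0,0.08,0,0,0,0.2,0,0,0.13,0,0,0,0.2,0,0,0.18,0,0,0,0.2,0,0,0.23,0,0,0,0.2,0,0.04,0.25,0,0,0,0.2,0,0.08,0.25,0,0,0,0.2,0,0.13,0.25,0,0,0,0.2,0,0.18,0.25,0,0,0,0.2,0.02,0.23,0.25,0,0,0,0.2,0.04,0.28,0.25,0,0,0,0.2,0.06,0.33,0.25,0,0,0]'

```text
time: 26.2
tool_pos: [0.482, -0.0431, 0.2913]
orientation: [0.708, -0.706, 0.0, -0.0]
force: [1.0, -0.6, 0.1]
opening: 0.363
grasp_force: 15.0
```

Emit:
send_rows --increments '[0.2,0.02,0.05,0,0,0,0,0.2,0.04,0.1,0,0,0,0,0.2,0.06,0.15,0,0,0,0,0.2,0.065,0.19,0,0,0,0,0.2,0.069,0.215,0,0,0,0,0.2,0.069,0.2225,0,0,0,0,0.2,0.069,0.2225,-0.04,0,0,0,0.2,0.069,0.2225,-0.08,0,0,0,0.2,0.069,0.2225,-0.12,0,0,0,0.2,0.069,0.2225,-0.15,0,0,0,0.2,0.069,0.2225,-0.17,0,0,0,0.2,0.069,0.2225,-0.17,0,0,0]'

```text
time: 27.7
tool_pos: [0.55, 0.1762, 0.1199]
orientation: [0.708, -0.706, -0.0, 0.002]
force: [0.0, 1.1, -0.0]
opening: 0.366
grasp_force: 15.0
```

Run:
```python
from h import *
np.set_printoptions(precision=4,suppress=True)
s=read_state();print(s["tool_pos"],s["grasp_force"],s["opening"])
p,d=grab("side","s5");cv2.imwrite('pics/s5c.png',cv2.resize(p[80:260,220:460,::-1],None,fx=3,fy=3))
```

```text
[0.55   0.1762 0.1199] 14.958449052901415 0.3657670082057097
```

View pics/s5c.png

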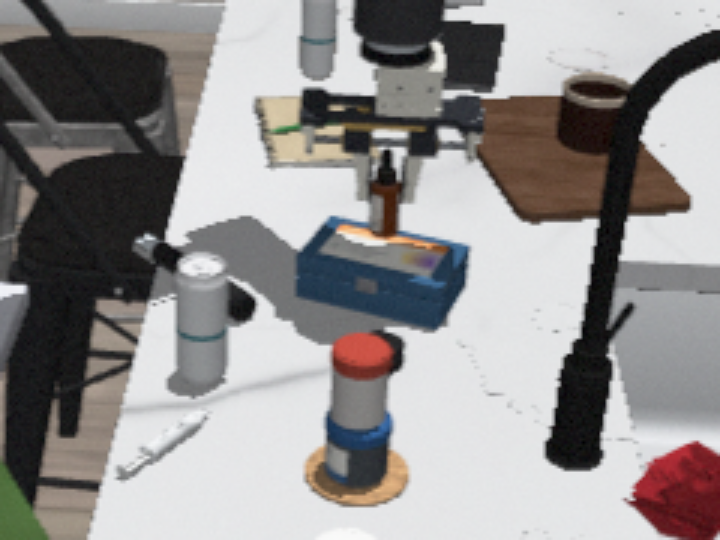

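The bottle hangs upright (385,200) over the lid and the stack (360,410) stands straight. Lowering.

Emit:
send_rows --increments '[0.2,0.0005,0.001,-0.01,0,0,0,0.2,0.0005,0.001,-0.017,0,0,0,0.2,0.0005,0.001,-0.021,0,0,0,0.2,0.0005,0.001,-0.023,0,0,0,0.2,0.0005,0.001,-0.023,0,0,0,0.2,0.0005,0.001,-0.023,0,0,0]'

```text
time: 28.5
tool_pos: [0.5516, 0.1788, 0.0983]
orientation: [0.708, -0.706, 0.0, -0.0]
force: [-0.3, -0.4, -0.3]
opening: 0.367
grasp_force: 15.0
```

Emit:
send_rows --increments '[0.2,0,0,-0.0015,0,0,0,0.2,0,0,-0.0028,0,0,0,0.2,0,0,-0.0028,0,0,0,0.2,0,0,-0.0028,0,0,0]'

```text
time: 29.0
tool_pos: [0.5514, 0.1786, 0.0953]
orientation: [0.708, -0.706, -0.0, -0.0]
force: [0.1, -0.8, 0.7]
opening: 0.365
grasp_force: 15.0
```

Emit:
send_rows --increments '[0.5,0,0,0,0,0,0,0.6,0,0,0,0,0,0,1,0,0,0,0,0,0,1,0,0,0,0,0,0,1,0,0,0,0,0,0,1,0,0,0.02,0,0,0,1,0,0,0.05,0,0,0,1,0,0,0.1,0,0,0,1,0,0,0.15,0,0,0,1,0,0,0.2,0,0,0,1,-0.03,0.05,0.2,0,0,0,1,-0.06,0.1,0.2,0,0,0]'

```text
time: 30.5
tool_pos: [0.491, 0.2794, 0.2961]
orientation: [0.708, -0.707, -0.0, -0.001]
force: [1.3, 0.2, 0.5]
opening: 1.002
grasp_force: 0.0
```

Emit:
send_rows --increments '[1,0,0.05,0,0,0,0,1,0,0.1,0,0,0,0,1,0,0.15,0,0,0,0,1,0,0.15,0,0,0,0,1,0,0.15,0,0,0,0,1,0,0.15,0,0,0,0,1,0,0.15,0,0,0,0]'

```text
time: 31.38
tool_pos: [0.4917, 0.4278, 0.2959]
orientation: [0.708, -0.706, -0.0, -0.0]
force: [-0.0, -0.3, 1.6]
opening: 0.999
grasp_force: 0.0
```

Run:
```python
from h import *
np.set_printoptions(precision=4,suppress=True)
p,d=grab("top","t6");W=world("top",d).reshape(-1,3)
def f(nm,c,z0,z1,r=.06):
    q=W[(abs(W[:,0]-c[0])<r)&(abs(W[:,1]-c[1])<r)&(W[:,2]>z0)&(W[:,2]<z1)]
    if len(q):print(nm,len(q),q.mean(0),cv2.minAreaRect(q[:,:2].astype(np.float32)),np.median(q[:,2]),q[:,2].max())
f("red",(.528,-.164),.12,.16);f("mag",(.54,.008),.015,.05);f("collar",(.551,.179),.115,.14);f("bulb",(.551,.179),.14,.17)
f("case",(.551,.179),.047,.06,.12)
f("can",(.366,-.01),.11,.15)
grab("side","s6")
a=cv2.imread('pics/t6.png')[110:265,130:480];b=cv2.imread('pics/s6.png')[80:260,220:460]
cv2.imwrite('pics/f6.png',np.vstack([cv2.resize(a,(600,266)),cv2.resize(b,(440,330)) if 0 else cv2.copyMakeBorder(cv2.resize(b,(440,330)),0,0,0,160,0)]))
```

```text
red 254 [ 0.5253 -0.1614  0.141 ] ((0.5257177948951721, -0.16144421696662903), (0.05320398136973381, 0.05202174559235573), 43.56331253051758) 0.14127738436457238 0.14945996429255515
mag 313 [0.5381 0.0078 0.0321] ((0.5393345952033997, 0.008235547691583633), (0.08304068446159363, 0.044372282922267914), 55.44773864746094) 0.03091511375155176 0.0493771790530495
collar 47 [0.548  0.1749 0.1257] ((0.5495185852050781, 0.17649787664413452), (0.022003300487995148, 0.028746793046593666), 33.48068618774414) 0.12773800182250383 0.1398860961440389
bulb 15 [0.5511 0.1764 0.1506] ((0.5508624911308289, 0.17755120992660522), (0.008842447772622108, 0.010948458686470985), 43.41559600830078) 0.1515146481326901 0.15664979927601896
case 1451 [0.5509 0.1778 0.0542] ((0.5520776510238647, 0.1786593347787857), (0.10664718598127365, 0.17056573927402496), 70.13980102539062) 0.05423299801685011 0.059902013015179945
can 226 [ 0.3661 -0.0107  0.1279] ((0.3662213385105133, -0.009695816785097122), (0.05101979523897171, 0.05041864886879921), 43.43293762207031) 0.128366167475365 0.1368401497298013
```

View pics/f6.png

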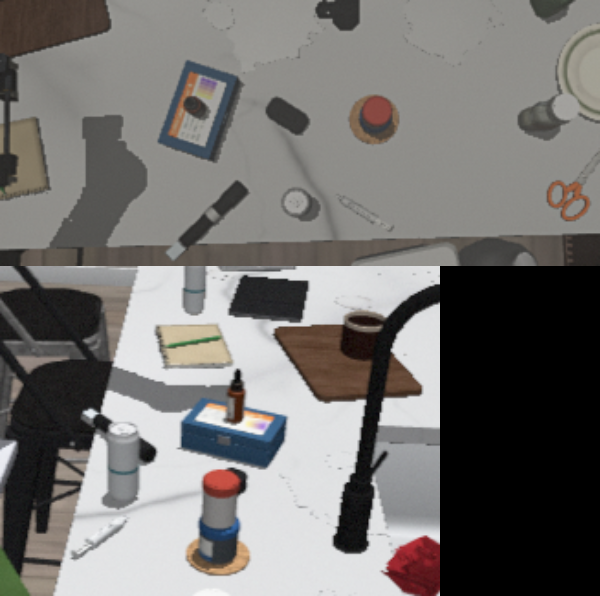

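The final picture shows the bottle upright mid-lid (235,400), the stack straight on the coaster (220,510), the cleaner halfway between them, the bystanders unmoved and the gripper clear. Handing in.

```bash
python3 -c "
from rig import *
print(job_done())"
```

```text
the job is handed in; nothing more can be done
None
```

The job is handed in with all four things placed and released: in the last pictures they sat within about 4 mm of target, and no bystander appeared to have moved (the can measured unmoved); the hand-in call reported no verdict.

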